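# Load the polishing jar and click in its running time

### The job

Get the polisher ready: tip all four stones from the scoop through the funnel into the jar, and stand the empty scoop back upright on its mat. Set the running time on the timer unit's unmarked lever by counting: turn it anticlockwise right to its end stop, then four clicks clockwise, and leave it there. Do not disturb the other things on the bench.

Things in the scene. Friction and masses are not known exactly. Their poses are not given: they have to be found in the camera images.
- timer_unit: Fixed grey timer unit of the polisher: a box 170 x 170 mm whose deck (top) is 50 mm above the bench, with a raised housing along its +x side (34 mm deep, from x = +51 to +85 mm, top 95 mm above the bench). Origin: centre of the underside; z up. The selector sits on the middle of the deck.
- selector (a joint): Angle (rad) of the timer unit's selector, a plain black lever with no marks on a vertical axis. 0 is the first position, at the anticlockwise end stop; it grows CLOCKWISE seen from above. Eight click positions 0.35 rad (20 degrees) apart: 0, 0.35 ... 2.45 (other end). Starts between the third and the last. In the unit's frame the lever points at 250 degrees - value, anticlockwise from +x.
- selector_axis (a point): Point on the selector's axis at deck height, 50 mm above the bench. The lever sweeps over the unit's -x side, from near -y at value 0 to near +y at 2.45. A sprung detent pulls it into the nearest position and holds it there; pushing it over a click takes about 5 N sideways, 55 mm from the axis.
- lever_tip (a point): Outer end of the selector lever, on its middle line, 75 mm from the axis and 69 mm above the bench. The lever is a bar 14 mm wide that stands from 55 to 82 mm above the bench, with a round hub of 42 mm diameter, top 87 mm above the bench.
- jar: Fixed upright polishing jar, clear plastic on a grey foot plate 110 x 110 x 15 mm, with a white loading funnel fixed on top. Origin: centre of the underside. Jar: bore 58 mm, inner floor 20 mm and neck 95 mm above the bench. The funnel is 158 mm across outside at its rim (150 mm inside), 151 mm above the bench, wall 4 mm, narrowing to the 58 mm bore.
- funnel_mouth (a point): Centre of the funnel's rim plane, 151 mm above the bench.
- mat: Fixed black rubber mat 180 (x) x 160 (y) x 4 mm, where the scoop stands. Origin: centre of the underside.
- scoop: Loose bare-steel scoop, 0.14 kg, 100 mm long (x), 75 mm wide (y): flat floor 4 mm thick, side walls 25 mm high and 4 mm thick, open at the front (-x), and at the back (+x) an upright plate 8 mm thick, 75 mm wide, 90 mm high, that serves as the handle. Origin: centre of the underside; z up. Its stones slide out of the open front when it is tilted more than about 30 degrees, front down.
- scoop_grip (a point): Point to hold the scoop's back plate: in the middle of its thickness (x = +46 mm) and width, 72 mm above the scoop's underside.
- scoop_lip (a point): Middle of the scoop's open front edge, on the floor's upper face (x = -50 mm, z = 4 mm in the scoop's frame).
- stone0_center (a point): Centre of one of the four white ceramic polishing stones lying in the scoop: a short cylinder 22 mm in diameter and 17 mm high, 18 g.
- stone1_center (a point): Centre of one of the four white ceramic polishing stones lying in the scoop: a short cylinder 22 mm in diameter and 17 mm high, 18 g.
- stone2_center (a point): Centre of one of the four white ceramic polishing stones lying in the scoop: a short cylinder 22 mm in diameter and 17 mm high, 18 g.
- stone3_center (a point): Centre of one of the four white ceramic polishing stones lying in the scoop: a short cylinder 22 mm in diameter and 17 mm high, 18 g.
- bottle: Bystander: amber glass bottle, 54 mm diameter, 150 mm tall. Origin: centre of its underside.
- tub: Bystander: white plastic screw-top tub, 68 mm diameter, 85 mm tall. Origin: centre of its underside.
- bowl: Bystander: grey mixing bowl, 90 mm across, 50 mm tall. Origin: centre of its underside.
- mug: Bystander: white mug, 80 mm diameter, 90 mm tall. Origin: centre of its underside.
- cast: Bystander: plaster dental cast, 60 x 70 mm, 31 mm tall. Origin: centre of its underside.
- spatula: Bystander: spatula lying flat, 170 mm long. Origin: centre of its underside (lies along its x axis).
Not all that is in view belongs to the job. Leave any yellow look-alike of the scoop alone. What is shaped like the jar but orange or pink is not meant.

How it is judged (in metres and radians):
On the way:
1. the selector lever is turned anticlockwise to its end stop (value of joint selector below 0.08 rad), for 0.1 s.
At the end, for the whole second after the job is handed in: All four stones in the jar (centres within 33 mm of its axis, below 85 mm height); selector at the fourth click from the anticlockwise stop (1.40 rad, within 0.10); scoop upright (0.08 rad) and still on the mat, its centre within 60 mm of the mat's centre along each mat side (horizontal distance between each of stone0_center, stone1_center, stone2_center, stone3_center and jar below 0.033 m and height (world z) of each of stone0_center, stone1_center, stone2_center, stone3_center below 0.085 m and value of joint selector between 1.3 and 1.5 rad and x of scoop in the frame of mat between -0.06 and 0.06 m and y of scoop in the frame of mat between -0.06 and 0.06 m and height (world z) of scoop below 0.01 m and angle between scoop's own z axis and vertical below 0.08 rad and linear speed of scoop below 0.02 m/s); the robot touches nothing.
It fails at once if a bystander is moved by more than 30 mm (distance of any of bottle, tub, bowl, mug, cast, spatula from where it was at the start of the episode above 0.03 m).
It fails at once if a bystander is knocked over (angle between any of bottle, tub, bowl, mug, cast's own z axis and vertical above 0.6 rad).
It also fails if it takes over 72 s, if anything falls off the work surface, if the arm or the gripper's body presses on something with over 40 N, if the wrist force passes 120 N, or if a joint passes its speed limit or range.

### The arm

A 7-joint arm with a two-finger parallel gripper is mounted at the origin on the work surface. World frame = base frame: x ahead of the robot, y to its left, z up, the work surface at z = 0. Lengths are in m, angles in degrees, forces in N, time in s.
With the tool pointing down it reaches from about 0.425 to 0.875 m from the base axis. Payload 4.7 kg.
Tool frame: the origin (TCP) lies midway between the tips of the shut fingers; the grasp point (between the pads) lies 19 mm behind it; z points along the fingers, y is the line along which they close (so a half turn about z gives the same grasp; the last joint's range is limited). The gripper opens to 87 mm and grips with 3 to 60 N. Pads are 19 mm wide; open, the fingers measure 117 mm over their backs; the gripper's body (75 mm by 190 mm) begins 51 mm behind the grasp point.
Start: joints at [74.719, 18.392, -4.016, 83.108, 1.295, 78.541, -3.26], TCP at [0.18, -0.625, 0.223] pointing down, gripper open.
Joint ranges: [-163.93, 163.93], [-17.29, 119.83], [-79.2, 71.16], [3.27, 140.29], [-89.18, 269.18], [5.43, 117.66], [-154.24, 154.24]. Speed limits (degrees/s): [147.25, 147.25, 180, 180, 180, 180, 180].

### API

Orientations are given as [roll, pitch, yaw] about the fixed x, y, z axes, in that order (R = Rz(yaw) Ry(pitch) Rx(roll)).
In Python, from cell import env, viewer, boxes_of, masks_of gives the robot as it stands. The module is installed in compiled form; this text tells all that it offers.
- The arm moves only by the tool apply_moves, never from a script. Its argument "moves" is a list of rows, each a list of 7 numbers: the shift along the tool's x, y, z scaled (see below), then the turn, a rotation vector about the tool's x, y, z scaled (see below), then the opening, from 0 (shut) to 1 (fully open). A call has 1 to 20 rows; each row is the pose to reach, as a shift and turn from the pose commanded when the call began, along the tool's axes at that moment; what a row does not reach only later rows make up. The controller multiplies each number of a shift by 0.2 m and each number of a turn by 1.5 rad. A row lasts 1/10 s, in which the tool goes at most 50 mm and 8.59 degrees, less where a joint would pass 70% of its speed; a pose out of reach is approached as far as the arm can. A call with a number of a shift or a turn outside -1 to 1 is refused whole. A call with a gripper value outside its range is refused whole. The fingers move at their own pace and stop on an object; "grip_force" is the grip in N (left out, the last holds). Time passes only in rows, so rows that repeat a pose let the fingers close. It gives the time, the measured TCP pose, the force, the opening and the grip force at its end, in the units of the state.
- env.get_obs(): the state, without advancing time (a new reading comes with each control period).
- viewer.read_camera(name): name is "side" or "top"; returns the picture (400x640x3 uint8, red, green, blue); there is no depth.
- viewer.get_calibration(name): a dict with "fov_y" (degrees; the focal length in pixels is half the picture's height over the tangent of half this angle, whatever the lens; pixels are square), "cx", "cy" (the principal point, pixels), "position" and "orientation" of the camera in the world. Camera axes: x right, y up, looking along -z (the intrinsics and any distortion apply to the point x, -y, -z); pixel columns grow to the right and rows downward; lengths in m; the calibration is good to about 2 mm. A picture is of the moment at which its call begins. get_calibration takes no time and is no camera call.
- env.sign_off(): hands the job in; it is judged then, once.
Trained networks look in the newest picture that a camera, given by its name, has taken for a name from the list of things; names that differ only in an ending like _2 or _b are one class to them, and where a whole thing is asked for, a point or a joint stands for the part that bears it (a point fixed in the world has none). Each returns a list of dicts, best first, with "conf" (0 to 1); they miss things now and then, are a little off and sometimes report something else, mostly with a low value. They report only what shows in the picture. A call takes as long as a camera call. They do not tell look-alikes from the thing itself.
- boxes_of(camera, target): "location" ([column, row] in pixels, amid what is visible of it).
- masks_of(camera, target): "pixels" (400x640 bool, what is visible of it) and "location" ([column, row] in pixels, amid what is visible of it).
The state is a dict: "time_s": time; "qpos": joint angles; "joint_velocities": joint speeds; "effort": joint torques, N m; "tool_pos": TCP position; "tool_rot": TCP orientation; "force": force on the tool from outside, world axes, zero at the start; "wrist_torque": the same for the moment, N m; "grip_width": finger opening in m; "grasp_force": force on a finger pad.
Only numpy, scipy, OpenCV 4.12 (cv2) and the standard library are available. Lean on these libraries where they do the work, as an engineer would, in place of code of your own. Each camera call takes 0.05 s, during which the arm holds its last target. There are 200 camera calls.

## Working session

There is one attempt and no reset: what is moved stays moved. The work goes in short steps, Python scripts to look and compute and a tool call to move; the robot and the scene stay as the last step left them, time stands still between calls to the robot, and variables do not carry over. Pictures are saved under pics/ and viewed, at most 10 in all, crops included, and the job is handed in when it is done.

Besides the shell and the picture viewer there is one more tool, called after "Emit:" by a JSON object that holds its "name" and its "arguments", one argument or row to a line. apply_moves: Moves the arm, as the interface text tells. Shifts and turns lie within -1 to 1; 1 stands for 0.2 m of shift or 1.5 rad of turn. Its arguments: {"type":"object","properties":{"moves":{"type":"array","items":{"type":"array","items":{"type":"number","minimum":-1,"maximum":1}}},"grip_force":{"type":"number"}},"required":["moves"]}

```bash
mkdir -p pics; cat > h.py <<'E'
import numpy as np, cv2
from scipy.spatial.transform import Rotation as R
from cell import env, viewer, boxes_of, masks_of
def cam(n):
    c=viewer.get_calibration(n); return c
def snap(n,f=None):
    im=viewer.read_camera(n)
    if f: cv2.imwrite('pics/'+f,im[:,:,::-1])
    return im
E
python3 - <<'E'
from h import *
for n in('top','side'):
    snap(n,n+'0.png'); print(n,cam(n))
o=env.get_obs(); print(o)
for n in('top','side'):
  for t in ['timer_unit','selector','jar','mat','scoop','stone0_center','lever_tip','bottle','tub','bowl','mug','cast','spatula']:
    print(n,t,[(np.round(d['location']).tolist(),round(d['conf'],2)) for d in boxes_of(n,t)][:5])
E
```

```text
top {'fov_y': 52.436735593337076, 'cx': 328.4092839006799, 'cy': 194.15792330110995, 'position': array([ 0.34896747, -0.0934253 ,  1.1198425 ]), 'orientation': array([ 10.14562357,  -0.34479648, -89.59137306])}
side {'fov_y': 44.89109164409551, 'cx': 317.81369274486, 'cy': 202.86167098952131, 'position': array([0.05443391, 0.65450451, 0.97264199]), 'orientation': array([  46.99534316,   -0.70876823, -147.14650851])}
{'time_s': 0.1, 'qpos': array([74.71948359, 18.43310768, -4.01524312, 83.16834263,  1.29556511,
       78.54038559, -3.25969547]), 'joint_velocities': array([-0.03389719, -0.08656785, -0.01659773, -0.16097521, -0.03698236,
        0.01341828, -0.0837413 ]), 'effort': array([ 1.46314469e-04, -4.92571628e+01, -4.05673608e-01, -3.13397312e+01,
       -6.41508261e-02,  3.94930376e-02,  6.23473488e-05]), 'tool_pos': array([ 0.1799368 , -0.62408305,  0.2215864 ]), 'tool_rot': array([-1.79903426e+02,  6.12472886e-03,  1.60902692e+01]), 'force': array([-0.52630718, -0.36944973,  0.32897399]), 'wrist_torque': array([ 0.00234939, -0.01058168,  0.01958449]), 'grasp_force': 0.0, 'gri
[... 830 characters left out ...]
3.0, 353.0], 0.78)]
side selector [([224.0, 348.0], 0.6)]
side jar [([432.0, 138.0], 0.97), ([441.0, 187.0], 0.87), ([362.0, 167.0], 0.59)]
side mat [([289.0, 280.0], 0.92)]
side scoop [([226.0, 233.0], 0.94), ([372.0, 279.0], 0.93), ([286.0, 260.0], 0.82)]
side stone0_center []
side lever_tip [([220.0, 346.0], 0.83), ([286.0, 257.0], 0.75)]
side bottle [([191.0, 255.0], 0.95), ([288.0, 256.0], 0.68)]
side tub [([259.0, 189.0], 0.68), ([331.0, 340.0], 0.34)]
side bowl [([150.0, 298.0], 0.97)]
side mug [([294.0, 161.0], 0.63), ([218.0, 351.0], 0.42)]
side cast [([332.0, 337.0], 0.69), ([400.0, 251.0], 0.47), ([287.0, 259.0], 0.42)]
side spatula [([400.0, 251.0], 0.87), ([260.0, 189.0], 0.71)]
```

View pics/top0.png

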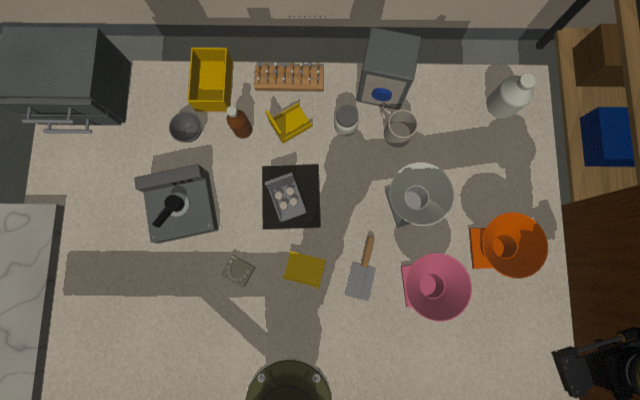

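View pics/side0.png

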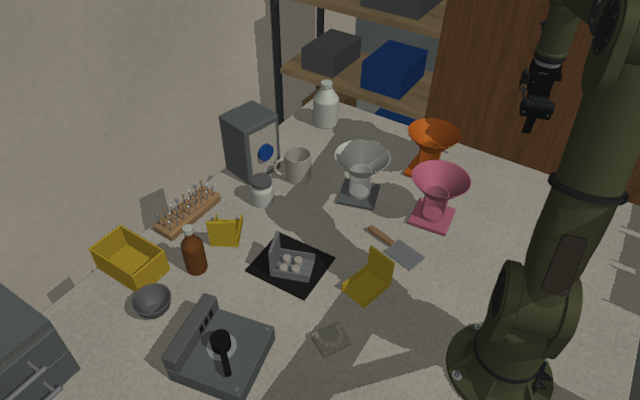

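Scoop candidates in top: yellow (289,122), yellow (303,269), and bare steel on the black mat (284,193), which is the one I want. Jar candidates: orange (515,245), pink (437,286), and white funnel (420,197), which is the one I want. Timer unit is at (178,205), lever pointing to about (158,220). I'll take a close crop and estimate poses.

```bash
cat >> h.py <<'E'
def ray(n,uv):
    c=cam(n); f=200/np.tan(np.radians(c['fov_y']/2))
    d=np.array([(uv[0]-c['cx'])/f,-(uv[1]-c['cy'])/f,-1])
    return np.array(c['position']), R.from_euler('xyz',c['orientation'],degrees=True).apply(d)
def onz(n,uv,z):
    p,d=ray(n,uv); return p+d*(z-p[2])/d[2]
def proj(n,P):
    c=cam(n); f=200/np.tan(np.radians(c['fov_y']/2))
    q=R.from_euler('xyz',c['orientation'],degrees=True).inv().apply(np.atleast_2d(P)-c['position'])
    return np.c_[c['cx']-f*q[:,0]/q[:,2], c['cy']+f*q[:,1]/q[:,2]]
E
python3 - <<'E'
from h import *
im=snap('top')
c=im[120:260,125:465]; cv2.imwrite('pics/crop1.png',cv2.resize(c,None,fx=2.35,fy=2.35,interpolation=cv2.INTER_CUBIC)[:,:,::-1])
c2=im[140:250,125:330]; cv2.imwrite('pics/crop1.png',cv2.resize(c2,None,fx=3.9,fy=3.9,interpolation=cv2.INTER_CUBIC)[:,:,::-1])
snap('side')
for n in('top','side'):
  for t,z in [('timer_unit',.05),('lever_tip',.082),('jar',.151),('mat',.004),('scoop',.03)]:
    for d in masks_of(n,t)[:3]:
        m=d['pixels'].astype(np.uint8); cnt=max(cv2.findContours(m,0,2)[0],key=cv2.contourArea)
        W=np.array([onz(n,p,z)[:2] for p in cnt[:,0,:]],np.float32)
        r=cv2.minAreaRect(W)
        print(n,t,round(d['conf'],2),np.round(d['location']),m.sum(),'rect',np.round(r[0],4),np.round(r[1],3),round(r[2],1))
E
```

```text
top timer_unit 0.81 [175. 204.] 4903 rect [0.511  0.3065] [0.194 0.202] 12.5
top lever_tip 0.69 [166. 207.] 465 rect [0.4839 0.3086] [0.053 0.093] 66.5
top lever_tip 0.28 [399. 127.] 1005 rect [ 0.7171 -0.2843] [0.094 0.108] 88.2
top jar 0.85 [510. 248.] 3934 rect [ 0.4042 -0.5271] [0.151 0.185] 0.5
top jar 0.81 [437. 288.] 3717 rect [ 0.304  -0.3523] [0.155 0.161] 13.1
top jar 0.79 [419. 194.] 3435 rect [ 0.5242 -0.3209] [0.157 0.162] 17.3
top mat 0.93 [301. 198.] 2416 rect [0.5414 0.0064] [0.18 0.16] 2.6
top scoop 0.83 [289. 122.] 991 rect [0.7556 0.0172] [0.105 0.099] 32.0
top scoop 0.77 [304. 268.] 1060 rect [ 0.3415 -0.0361] [0.098 0.076] 76.1
top scoop 0.74 [286. 198.] 931 rect [0.5351 0.0189] [0.119 0.078] 21.9
side timer_unit 0.72 [217. 353.] 7606 rect [0.5152 0.3014] [0.205 0.212] 12.6
side timer_unit 0.67 [295. 163.] 1014 rect [ 0.7426 -0.284 ] [0.113 0.186] 33.5
side lever_tip 0.36 [360. 166.] 2667 rect [ 0.5489 -0.3361] [0.168 0.311] 15.0
side jar 0.81 [439. 192.] 3109 rect [ 0.3035 -0.2924] [0.156 0.283] 3.1
side jar 0.78 [360. 168.] 2745 rect [ 0.51  -0.259] [0.156 0.29 ] 15.0
side jar 0.69 [432. 136.] 1770 rect [ 0.3783 -0.4764] [0.153 0.298] 22.3
side mat 0.96 [289. 282.] 2089 rect [0.5425 0.006 ] [0.183 0.166] 1.7
side scoop 0.79 [290. 263.] 1112 rect [0.5451 0.0019] [0.125 0.147] 20.2
side scoop 0.76 [226. 232.] 926 rect [0.7494 0.0298] [0.101 0.117] 30.5
side scoop 0.56 [372. 278.] 1772 rect [ 0.3412 -0.0512] [0.1   0.184] 1.1
```

View pics/crop1.png

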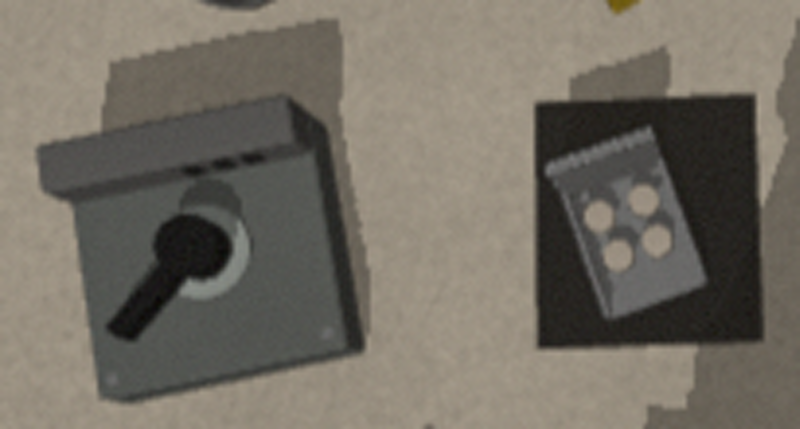

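```bash
cat > fit.py <<'E'
from h import *
from scipy.optimize import least_squares
def U(u,v): return (125+u/3.902,140+v/3.9)
def fit(L,px,g):
    L=np.array(L);px=np.array(px)
    def w(p): return R.from_euler('z',p[2]).apply(L)+[p[0],p[1],0]
    s=least_squares(lambda p:(proj('top',w(p))-px).ravel(),g,x_scale=[.01,.01,.1]); return s.x,np.abs(s.fun).max()
E
python3 - <<'E'
from fit import *
t,e=fit([[-.085,.085,.05],[-.085,-.085,.05],[.085,.085,.095],[.085,-.085,.095]],[U(100,392),U(347,350),U(38,148),U(288,97)],[.51,.3,.2]); print('timer',t,np.degrees(t[2]),e)
s,e=fit([[.05,.0375,.094],[.05,-.0375,.094],[-.05,.0375,.018],[-.05,-.0375,.018]],[U(546,163),U(652,127),U(612,320),U(706,283)],[.54,.01,.3]); print('scoop',s,np.degrees(s[2]),e)
hub=onz('top',U(193,247),.087);tip=onz('top',U(123,330),.082)
print('hub',hub,'tip',tip, 'lever ang rel', (np.degrees(np.arctan2(*(tip-hub)[[1,0]])-t[2]))%360)
# jar by rim ellipse, colour
for n in('top','side'):
    im=snap(n)
    d=[d for d in masks_of(n,'jar')]
    for q in d:
        m=q['pixels'].astype(np.uint8)
        if abs(q['location'][0]-(420 if n=='top' else 362))<14:
            h=cv2.convexHull(max(cv2.findContours(m,0,2)[0],key=cv2.contourArea))
            W=np.array([onz(n,p,.151)[:2] for p in h[:,0,:]],np.float32)
            if n=='top': print('circ',cv2.minEnclosingCircle(W),q['conf'])
            else: 
                print('top of side mask',W[W[:,1].argsort()][:3])
                up=h[:,0,:]; print(up[up[:,1].argsort()][:3], up[up[:,0].argmin()],up[up[:,0].argmax()])
# predicted jar rim in side
for y in(-.32,):
    a=np.linspace(0,6.283,73)
    r=proj('side',np.c_[.525+.079*np.cos(a),y+.079*np.sin(a),a*0+.151]); print('pred side rim cols',r[:,0].min(),r[:,0].max(),r[:,1].min(),r[:,1].max())
E
```

```text
timer [0.50853588 0.30158745 0.20884474] 11.965922049163652 2.1892038030482013
scoop [0.52874888 0.01290808 0.36299236] 20.797930258465147 0.9902856329506449
hub [0.50666259 0.29672729 0.087     ] tip [0.45206636 0.34029131 0.082     ] lever ang rel 129.44662790554614
top of side mask [[ 0.5283875  -0.4028922 ]
 [ 0.5071685  -0.39951476]
 [ 0.55480194 -0.39706278]]
[[366 139]
 [352 139]
 [348 140]] [334 156] [389 153]
pred side rim cols 333.7074748622068 390.6139946093002 139.32652609841983 174.10194765594633
```

```bash
cat >> h.py <<'E'
def go(p,rpy):
    o=env.get_obs(); T=R.from_euler('xyz',o['tool_rot'],degrees=True)
    d=T.inv().apply(np.array(p)-o['tool_pos'])/.2
    w=(T.inv()*R.from_euler('xyz',rpy,degrees=True)).as_rotvec()/1.5
    print('shift',np.round(d,3),'turn',np.round(w,3),'rows>=',np.ceil(max(np.linalg.norm(d)*4,np.degrees(np.linalg.norm(w)*1.5)/8.59)))
def st():
    o=env.get_obs(); print({k:np.round(o[k],4) for k in('time_s','tool_pos','tool_rot','qpos','force','grip_width','grasp_force')})
E
python3 - <<'E'
from h import *
go([.37,-.30,.25],[180,0,64]); go([.572,.029,.20],[180,0,110.8])
E
```

```text
shift [ 1.362 -1.296 -0.137] turn [ 0.     0.    -0.557] rows>= 8.0
shift [ 2.788 -2.597  0.113] turn [ 0.     0.    -1.102] rows>= 16.0
```

Emit:
{"name": "apply_moves", "arguments": {
  "moves": [
    [0.93, -0.87, -0.14, 0, 0, -0.37, 1],
    [0.93, -0.87, -0.14, 0, 0, -0.37, 1],
    [0.93, -0.87, -0.14, 0, 0, -0.37, 1],
    [0.93, -0.87, -0.14, 0, 0, -0.37, 1],
    [0.93, -0.87, -0.14, 0, 0, -0.37, 1],
    [0.93, -0.87, -0.14, 0, 0, -0.37, 1],
    [0.93, -0.87, -0.14, 0, 0, -0.37, 1]
  ],
  "grip_force": 40
}}

```text
time_s: 2.9
tool_pos: [0.312, -0.4046, 0.2514]
tool_rot: [179.9, 0.1, 48.1]
force: [0.6, -0.4, -0.2]
grip_width: 0.087
grasp_force: 0.0
```

```bash
python3 -c "
from h import *
st();go([.46,-.16,.24],[180,0,80]); go([.572,.029,.20],[180,0,110.8])"
```

```text
{'time_s': np.float64(2.9), 'tool_pos': array([ 0.312 , -0.4046,  0.2514]), 'tool_rot': array([1.799096e+02, 5.290000e-02, 4.811310e+01]), 'qpos': array([ 65.3617,   1.2763, -16.1954,  99.6772,   0.4044,  79.001 ,
         7.2068]), 'force': array([ 0.561 , -0.3597, -0.1741]), 'grip_width': np.float64(0.087), 'grasp_force': np.float64(0.0)}
shift [ 1.405 -0.266  0.055] turn [ 0.001  0.001 -0.371] rows>= 6.0
shift [ 2.482 -0.48   0.254] turn [ 0.001  0.001 -0.729] rows>= 11.0
```

Emit:
{"name": "apply_moves", "arguments": {
  "moves": [
    [1, -0.2, 0.05, 0, 0, -0.29, 1],
    [1, -0.2, 0.05, 0, 0, -0.29, 1],
    [1, -0.2, 0.05, 0, 0, -0.29, 1],
    [1, -0.2, 0.05, 0, 0, -0.29, 1],
    [1, -0.2, 0.05, 0, 0, -0.29, 1]
  ]
}}

```text
time_s: 3.4
tool_pos: [0.4179, -0.2258, 0.2405]
tool_rot: [180.0, -0.1, 73.2]
force: [0.3, -0.6, -0.9]
grip_width: 0.087
grasp_force: 0.0
```

```bash
python3 -c "
from h import *
go([.46,-.12,.24],[180,0,90]); go([.572,.029,.20],[180,0,110.8])"
```

```text
shift [0.567 0.049 0.004] turn [ 0.001 -0.001 -0.195] rows>= 3.0
shift [1.442 0.371 0.206] turn [ 0.001 -0.001 -0.437] rows>= 7.0
```

Emit:
{"name": "apply_moves", "arguments": {
  "moves": [
    [0.95, 0.25, 0.1, 0, 0, -0.3, 1],
    [0.95, 0.25, 0.1, 0, 0, -0.3, 1],
    [0.95, 0.25, 0.1, 0, 0, -0.3, 1],
    [0.95, 0.25, 0.1, 0, 0, -0.3, 1],
    [0.95, 0.25, 0.1, 0, 0, -0.3, 1],
    [0.95, 0.25, 0.1, 0, 0, -0.3, 1]
  ]
}}

```text
time_s: 4.0
tool_pos: [0.5192, -0.065, 0.2199]
tool_rot: [-179.9, -0.0, 98.6]
force: [-0.0, -0.8, 0.2]
grip_width: 0.087
grasp_force: 0.0
```

```bash
python3 -c "
from h import *
go([.572,.029,.20],[180,0,110.8])"
```

```text
shift [0.425 0.331 0.1  ] turn [-0.001 -0.    -0.142] rows>= 3.0
```

Emit:
{"name": "apply_moves", "arguments": {
  "moves": [
    [0.425, 0.33, 0.2, 0, 0, -0.142, 1],
    [0.425, 0.33, 0.2, 0, 0, -0.142, 1],
    [0.425, 0.33, 0.2, 0, 0, -0.142, 1],
    [0.425, 0.33, 0.2, 0, 0, -0.142, 1],
    [0.425, 0.33, 0.2, 0, 0, -0.142, 1]
  ]
}}

```text
time_s: 4.5
tool_pos: [0.5714, 0.0266, 0.1802]
tool_rot: [-179.9, 0.1, 110.6]
force: [0.6, -0.6, -0.5]
grip_width: 0.0872
grasp_force: 0.0
```

```bash
python3 - <<'E'
from h import *
st()
a=snap('side');cv2.imwrite('pics/s1.png',cv2.resize(a[150:330,200:440],None,fx=3.2,fy=3.2)[:,:,::-1])
go([.572,.029,.057],[180,0,110.8])
E
```

```text
{'time_s': np.float64(4.5), 'tool_pos': array([0.5714, 0.0266, 0.1802]), 'tool_rot': array([-1.799109e+02,  6.670000e-02,  1.105759e+02]), 'qpos': array([ 32.5137,  14.93  , -43.941 ,  96.504 ,  10.8601,  72.9967,
         6.9061]), 'force': array([ 0.5705, -0.6378, -0.4529]), 'grip_width': np.float64(0.0872), 'grasp_force': np.float64(0.0)}
shift [0.013 0.007 0.618] turn [-0.001  0.001 -0.003] rows>= 3.0
```

View pics/s1.png

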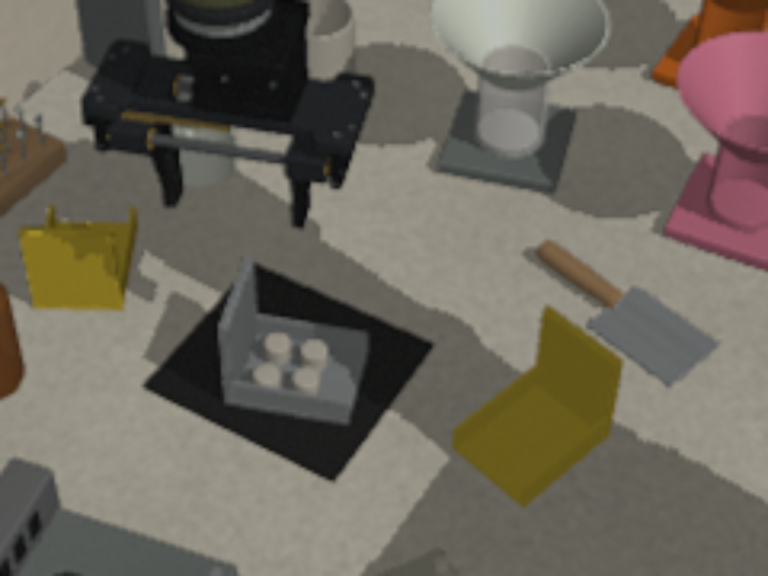

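The side picture shows the gripper open above the steel scoop (plate top about (277,232)), and all four stones in it. Descending.

Emit:
{"name": "apply_moves", "arguments": {
  "moves": [
    [0.01, 0.01, 0.25, 0, 0, 0, 1],
    [0.01, 0.01, 0.45, 0, 0, 0, 1],
    [0.01, 0.01, 0.6, 0, 0, 0, 1],
    [0.01, 0.01, 0.615, 0, 0, 0, 1],
    [0.01, 0.01, 0.615, 0, 0, 0, 1],
    [0.01, 0.01, 0.615, 0, 0, 0, 0],
    [0.01, 0.01, 0.615, 0, 0, 0, 0],
    [0.01, 0.01, 0.615, 0, 0, 0, 0],
    [0.01, 0.01, 0.615, 0, 0, 0, 0],
    [0.01, 0.01, 0.615, 0, 0, 0, 0],
    [0.01, 0.01, 0.615, 0, 0, 0, 0],
    [0.01, 0.01, 0.615, 0, 0, 0, 0],
    [0.01, 0.01, 0.615, 0, 0, 0, 0],
    [0.01, 0.01, 0.615, 0, 0, 0, 0]
  ],
  "grip_force": 40
}}

```text
time_s: 5.95
tool_pos: [0.5726, 0.0326, 0.0575]
tool_rot: [-180.0, -0.0, 110.8]
force: [-0.1, 0.6, -0.0]
grip_width: 0.0231
grasp_force: 0.0
```

Emit:
{"name": "apply_moves", "arguments": {
  "moves": [
    [0, 0, 0, 0, 0, 0, 0],
    [0, 0, 0, 0, 0, 0, 0],
    [0, 0, 0, 0, 0, 0, 0],
    [0, 0, 0, 0, 0, 0, 0],
    [0, 0, 0, 0, 0, 0, 0]
  ]
}}

```text
time_s: 6.45
tool_pos: [0.5727, 0.0326, 0.0575]
tool_rot: [180.0, 0.0, 110.8]
force: [0.4, -0.1, 0.1]
grip_width: 0.0075
grasp_force: 40.0
```

Emit:
{"name": "apply_moves", "arguments": {
  "moves": [
    [0, 0, -0.1, 0, 0, 0, 0],
    [0, 0, -0.25, 0, 0, 0, 0],
    [0, 0, -0.45, 0, 0, 0, 0],
    [0, 0, -0.65, 0, 0, 0, 0],
    [0, 0, -0.82, 0, 0, 0, 0],
    [0, 0, -0.9, 0, 0, 0, 0],
    [0, 0, -0.9, 0, 0, 0, 0]
  ]
}}

```text
time_s: 7.15
tool_pos: [0.5737, 0.0328, 0.2392]
tool_rot: [179.8, 0.1, 110.8]
force: [0.5, 0.5, -2.9]
grip_width: 0.0076
grasp_force: 40.0
```

```bash
python3 -c "
from h import *
st();go([.61,-.17,.238],[180,0,85]); go([.6197,-.3778,.2345],[180,0,58.6])"
```

```text
{'time_s': np.float64(7.15), 'tool_pos': array([0.5737, 0.0328, 0.2392]), 'tool_rot': array([1.798210e+02, 9.280000e-02, 1.107941e+02]), 'qpos': array([ 32.894 ,  12.8951, -44.8832,  91.7013,   9.2937,  79.0327,
         7.7841]), 'force': array([ 0.4947,  0.4569, -2.881 ]), 'grip_width': np.float64(0.0076), 'grasp_force': np.float64(40.0001)}
shift [-1.012 -0.19   0.007] turn [0.002 0.001 0.3  ] rows>= 5.0
shift [-2.001 -0.514  0.025] turn [0.002 0.    0.607] rows>= 9.0
```

Emit:
{"name": "apply_moves", "arguments": {
  "moves": [
    [-0.06, -0.01, 0, 0, 0, 0.02, 0],
    [-0.18, -0.04, 0, 0, 0, 0.06, 0],
    [-0.33, -0.07, 0, 0, 0, 0.1, 0],
    [-0.5, -0.1, 0, 0, 0, 0.15, 0],
    [-0.67, -0.14, 0, 0, 0, 0.2, 0],
    [-0.82, -0.17, 0, 0, 0, 0.25, 0],
    [-0.94, -0.19, 0, 0, 0, 0.28, 0],
    [-1, -0.2, 0, 0, 0, 0.3, 0],
    [-1, -0.2, 0, 0, 0, 0.3, 0]
  ]
}}

```text
time_s: 8.05
tool_pos: [0.6064, -0.1708, 0.237]
tool_rot: [-180.0, -0.0, 84.8]
force: [-0.3, 1.5, -2.8]
grip_width: 0.008
grasp_force: 40.0
```

```bash
python3 -c "
from h import *
go([.6197,-.3778,.2345],[180,0,58.6])"
```

```text
shift [-1.025  0.16   0.012] turn [-0.    -0.     0.305] rows>= 5.0
```

Emit:
{"name": "apply_moves", "arguments": {
  "moves": [
    [-0.06, 0.01, 0, 0, 0, 0.02, 0],
    [-0.18, 0.03, 0, 0, 0, 0.06, 0],
    [-0.33, 0.05, 0, 0, 0, 0.1, 0],
    [-0.5, 0.08, 0, 0, 0, 0.15, 0],
    [-0.67, 0.1, 0, 0, 0, 0.2, 0],
    [-0.82, 0.13, 0, 0, 0, 0.25, 0],
    [-0.94, 0.15, 0, 0, 0, 0.28, 0],
    [-1, 0.16, 0, 0, 0, 0.305, 0],
    [-1, 0.16, 0, 0, 0, 0.305, 0],
    [-1, 0.16, 0, 0, 0, 0.305, 0]
  ]
}}

```text
time_s: 9.05
tool_pos: [0.6211, -0.3692, 0.2375]
tool_rot: [-180.0, -0.1, 58.9]
force: [-0.3, 0.4, -2.2]
grip_width: 0.0074
grasp_force: 40.0
```

```bash
python3 - <<'E'
from h import *
st()
a=snap('side');b=snap('top')
c=np.hstack([cv2.resize(a[80:280,280:480],(400,400)),cv2.resize(b[120:320,330:530],(400,400))])
cv2.imwrite('pics/s2.png',c[:,:,::-1])
o=env.get_obs();p=o['tool_pos'];ps=np.radians(o['tool_rot'][2]-90)
u=np.array([np.cos(ps),np.sin(ps)]);lip=np.r_[p[:2]-.096*u,p[2]-.0495]
print('lip',lip,'rel jar',lip[:2]-[.525,-.32])
# tilt schedule, lip fixed horizontally, lip drop 0.03
for k,th in enumerate(np.radians(np.arange(5,66,5))):
    h=.096*np.cos(th)-.0495*np.sin(th);H=.096*np.sin(th)+.0495*np.cos(th)
    print(round(np.degrees(th)), 'y',round((h-.096)/.2,3),'z',round(-(H-.0495-.03*min(1,th/np.radians(40)))/.2,3),'rx',round(-th/1.5,3))
E
```

```text
{'time_s': np.float64(9.05), 'tool_pos': array([ 0.6211, -0.3692,  0.2375]), 'tool_rot': array([-1.799585e+02, -6.560000e-02,  5.888290e+01]), 'qpos': array([ 45.3833,  29.2802, -25.7615,  68.8305,  12.2584,  84.5349,
        -9.7539]), 'force': array([-0.3315,  0.3938, -2.1678]), 'grip_width': np.float64(0.0074), 'grasp_force': np.float64(40.0006)}
lip [ 0.53924751 -0.3187172   0.18837633] rel jar [0.01424751 0.0012828 ]
5 y -0.023 z -0.022 rx -0.058
10 y -0.05 z -0.042 rx -0.116
15 y -0.08 z -0.06 rx -0.175
20 y -0.114 z -0.074 rx -0.233
25 y -0.15 z -0.086 rx -0.291
30 y -0.188 z -0.094 rx -0.349
35 y -0.229 z -0.099 rx -0.407
40 y -0.271 z -0.101 rx -0.465
45 y -0.316 z -0.117 rx -0.524
50 y -0.361 z -0.129 rx -0.582
55 y -0.407 z -0.138 rx -0.64
60 y -0.454 z -0.142 rx -0.698
65 y -0.501 z -0.142 rx -0.756
```

View pics/s2.png

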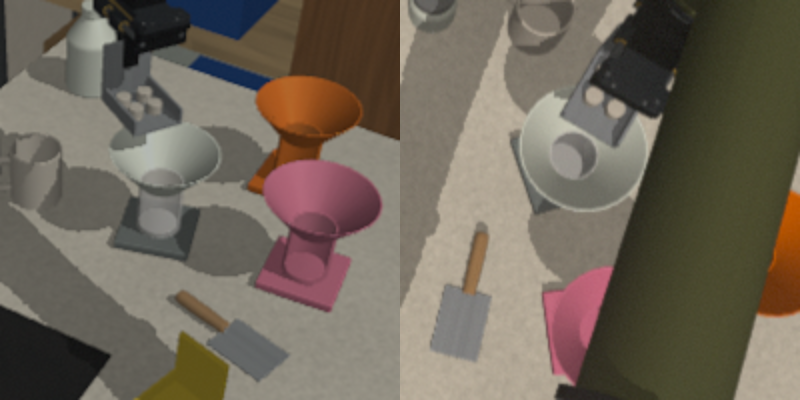

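The side/top pictures show the loaded scoop level above the white funnel, lip near its centre at top px (430,185). I'll tip it now.

Emit:
{"name": "apply_moves", "arguments": {
  "moves": [
    [-0.02, -0.02, -0.02, -0.058, 0, 0, 0],
    [-0.02, -0.05, -0.04, -0.116, 0, 0, 0],
    [-0.02, -0.08, -0.06, -0.175, 0, 0, 0],
    [-0.02, -0.11, -0.07, -0.233, 0, 0, 0],
    [-0.02, -0.15, -0.085, -0.29, 0, 0, 0],
    [-0.02, -0.19, -0.09, -0.35, 0, 0, 0],
    [-0.02, -0.21, -0.095, -0.38, 0, 0, 0],
    [-0.02, -0.23, -0.1, -0.407, 0, 0, 0],
    [-0.02, -0.25, -0.1, -0.435, 0, 0, 0],
    [-0.02, -0.27, -0.1, -0.465, 0, 0, 0],
    [-0.02, -0.27, -0.1, -0.465, 0, 0, 0],
    [-0.02, -0.32, -0.12, -0.524, 0, 0, 0],
    [-0.02, -0.36, -0.13, -0.58, 0, 0, 0],
    [-0.02, -0.41, -0.14, -0.64, 0, 0, 0],
    [-0.02, -0.45, -0.14, -0.7, 0, 0, 0],
    [-0.02, -0.45, -0.14, -0.7, 0, 0, 0],
    [-0.02, -0.45, -0.14, -0.7, 0, 0, 0],
    [-0.02, -0.45, -0.14, -0.7, 0, 0, 0]
  ]
}}

```text
time_s: 10.95
tool_pos: [0.5525, -0.3205, 0.2657]
tool_rot: [121.5, -0.9, 60.5]
force: [-0.2, -0.2, -1.3]
grip_width: 0.0078
grasp_force: 40.0
```

```bash
python3 - <<'E'
from h import *
st()
a=snap('side');b=snap('top')
c=np.hstack([cv2.resize(a[80:280,280:480],(400,400)),cv2.resize(b[120:320,330:530],(400,400))])
cv2.imwrite('pics/s3.png',c[:,:,::-1])
E
```

```text
{'time_s': np.float64(10.95), 'tool_pos': array([ 0.5525, -0.3205,  0.2657]), 'tool_rot': array([121.4653,  -0.8858,  60.52  ]), 'qpos': array([ 57.3596, -16.6608, -26.6855, 133.1905, -65.6175,   6.7584,
        59.5032]), 'force': array([-0.2398, -0.1843, -1.3305]), 'grip_width': np.float64(0.0078), 'grasp_force': np.float64(39.9994)}
```

View pics/s3.png

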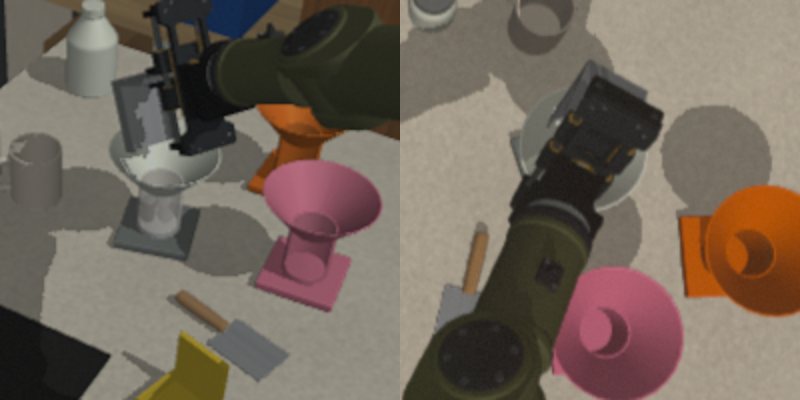

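```bash
python3 -c "
from h import *
go([.62,-.368,.26],[180,0,59])"
```

```text
shift [-0.036  0.195  0.365] turn [ 0.68  -0.019  0.009] rows>= 7.0
```

Emit:
{"name": "apply_moves", "arguments": {
  "moves": [
    [0, 0.02, 0.03, 0.06, 0, 0, 0],
    [-0.01, 0.03, 0.06, 0.12, 0, 0, 0],
    [-0.01, 0.05, 0.1, 0.18, 0, 0, 0],
    [-0.01, 0.07, 0.13, 0.24, 0, 0, 0],
    [-0.02, 0.09, 0.16, 0.3, -0.01, 0, 0],
    [-0.02, 0.1, 0.19, 0.36, -0.01, 0, 0],
    [-0.02, 0.12, 0.23, 0.42, -0.01, 0, 0],
    [-0.03, 0.14, 0.26, 0.48, -0.01, 0.01, 0],
    [-0.03, 0.16, 0.29, 0.55, -0.02, 0.01, 0],
    [-0.03, 0.18, 0.33, 0.62, -0.02, 0.01, 0],
    [-0.04, 0.195, 0.365, 0.68, -0.02, 0.01, 0],
    [-0.04, 0.195, 0.365, 0.68, -0.02, 0.01, 0],
    [-0.04, 0.195, 0.365, 0.68, -0.02, 0.01, 0]
  ]
}}

```text
time_s: 12.35
tool_pos: [0.6195, -0.3711, 0.259]
tool_rot: [179.9, 0.3, 58.6]
force: [0.9, 0.1, -2.6]
grip_width: 0.008
grasp_force: 40.0
```

```bash
python3 -c "
from h import *
st();go([.60,-.17,.25],[180,0,85])"
```

```text
{'time_s': np.float64(12.35), 'tool_pos': array([ 0.6195, -0.3711,  0.259 ]), 'tool_rot': array([179.9213,   0.2703,  58.5636]), 'qpos': array([ 62.503 ,  37.7486, -58.6006,  66.2195,  31.7969,  91.5651,
       -20.3119]), 'force': array([ 0.9048,  0.0687, -2.6348]), 'grip_width': np.float64(0.008), 'grasp_force': np.float64(39.9997)}
shift [ 0.807 -0.608  0.04 ] turn [ 0.     0.003 -0.308] rows>= 5.0
```

Emit:
{"name": "apply_moves", "arguments": {
  "moves": [
    [0.1, -0.08, 0, 0, 0, -0.03, 0],
    [0.25, -0.19, 0, 0, 0, -0.1, 0],
    [0.42, -0.32, 0.02, 0, 0, -0.16, 0],
    [0.6, -0.45, 0.03, 0, 0, -0.23, 0],
    [0.73, -0.55, 0.04, 0, 0, -0.28, 0],
    [0.8, -0.6, 0.04, 0, 0, -0.31, 0],
    [0.8, -0.6, 0.04, 0, 0, -0.31, 0]
  ]
}}

```text
time_s: 13.05
tool_pos: [0.5987, -0.1691, 0.2529]
tool_rot: [179.9, 0.4, 85.6]
force: [0.4, -0.3, -1.9]
grip_width: 0.0073
grasp_force: 40.0
```

```bash
python3 -c "
from h import *
st();go([.586,.014,.20],[180,0,100])
snap('side')
print([(np.round(d['location']),round(d['conf'],2)) for d in boxes_of('side','stone0_center')])"
```

```text
{'time_s': np.float64(13.05), 'tool_pos': array([ 0.5987, -0.1691,  0.2529]), 'tool_rot': array([179.9331,   0.3818,  85.5541]), 'qpos': array([ 63.3791,  29.2458, -70.2791,  83.2294,  27.8241,  86.516 ,
       -10.565 ]), 'force': array([ 0.3946, -0.3083, -1.873 ]), 'grip_width': np.float64(0.0073), 'grasp_force': np.float64(39.9991)}
shift [ 0.91  -0.135  0.258] turn [ 0.     0.005 -0.168] rows>= 4.0
[]
```

Emit:
{"name": "apply_moves", "arguments": {
  "moves": [
    [0.1, -0.02, 0.03, 0, 0, -0.02, 0],
    [0.25, -0.04, 0.07, 0, 0, -0.05, 0],
    [0.4, -0.06, 0.11, 0, 0, -0.08, 0],
    [0.45, -0.07, 0.13, 0, 0, -0.085, 0],
    [0.45, -0.07, 0.13, 0, 0, -0.085, 0]
  ]
}}

```text
time_s: 13.65
tool_pos: [0.5919, -0.0781, 0.2247]
tool_rot: [-179.9, 0.1, 92.9]
force: [-0.4, 0.3, -1.3]
grip_width: 0.0077
grasp_force: 40.0
```

```bash
python3 -c "
from h import *
st();go([.586,.014,.20],[180,0,100])"
```

```text
{'time_s': np.float64(13.65), 'tool_pos': array([ 0.5919, -0.0781,  0.2247]), 'tool_rot': array([-1.798827e+02,  1.296000e-01,  9.291330e+01]), 'qpos': array([ 59.4954,  28.1519, -72.8506,  89.0412,  27.1271,  82.9985,
       -11.9437]), 'force': array([-0.4281,  0.3423, -1.2723]), 'grip_width': np.float64(0.0077), 'grasp_force': np.float64(39.9993)}
shift [ 0.462 -0.006  0.122] turn [-0.001  0.001 -0.082] rows>= 2.0
```

Emit:
{"name": "apply_moves", "arguments": {
  "moves": [
    [0.1, 0, 0.03, 0, 0, -0.02, 0],
    [0.25, 0, 0.07, 0, 0, -0.05, 0],
    [0.4, -0.01, 0.11, 0, 0, -0.08, 0],
    [0.46, -0.01, 0.2, 0, 0, -0.082, 0],
    [0.46, -0.01, 0.4, 0, 0, -0.082, 0],
    [0.46, -0.01, 0.5, 0, 0, -0.082, 0],
    [0.46, -0.01, 0.5, 0, 0, -0.082, 0]
  ]
}}

```text
time_s: 14.35
tool_pos: [0.584, 0.0101, 0.1219]
tool_rot: [-179.6, 0.1, 99.7]
force: [0.5, -0.2, -1.6]
grip_width: 0.0076
grasp_force: 40.0
```

```bash
python3 - <<'E'
from h import *
st()
a=snap('side');b=snap('top')
c=np.hstack([cv2.resize(a[130:330,220:420],(400,400)),cv2.resize(b[110:310,240:440],(400,400))])
cv2.imwrite('pics/s4.png',c[:,:,::-1])
go([.586,.014,.058],[180,0,100])
E
```

```text
{'time_s': np.float64(14.35), 'tool_pos': array([0.584 , 0.0101, 0.1219]), 'tool_rot': array([-1.796057e+02,  8.620000e-02,  9.972290e+01]), 'qpos': array([ 50.3543,  31.8737, -70.1025,  97.8619,  31.2656,  73.2936,
       -16.97  ]), 'force': array([ 0.5403, -0.1594, -1.6292]), 'grip_width': np.float64(0.0076), 'grasp_force': np.float64(39.9994)}
shift [0.016 0.001 0.337] turn [-0.001  0.001 -0.003] rows>= 2.0
```

View pics/s4.png

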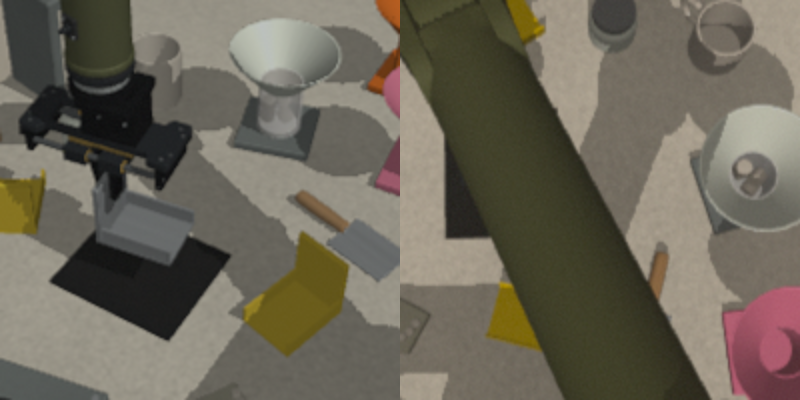

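The side and top pictures show the scoop empty and level over the mat, with stones down in the jar bore (crop (750,172)). Lowering it and releasing.

Emit:
{"name": "apply_moves", "arguments": {
  "moves": [
    [0.01, 0, 0.12, 0, 0, 0, 0],
    [0.015, 0, 0.22, 0, 0, 0, 0],
    [0.015, 0, 0.29, 0, 0, 0, 0],
    [0.015, 0, 0.31, 0, 0, 0, 0],
    [0.015, 0, 0.325, 0, 0, 0, 0],
    [0.015, 0, 0.332, 0, 0, 0, 0],
    [0.015, 0, 0.332, 0, 0, 0, 0]
  ]
}}

```text
time_s: 15.15
tool_pos: [0.5859, 0.014, 0.0593]
tool_rot: [-180.0, 0.1, 99.7]
force: [0.0, 0.7, -1.3]
grip_width: 0.0077
grasp_force: 40.0
```

Emit:
{"name": "apply_moves", "arguments": {
  "moves": [
    [0, 0, 0.01, 0, 0, 0, 0],
    [0, 0, 0.015, 0, 0, 0, 0],
    [0, 0, 0.015, 0, 0, 0, 0],
    [0, 0, 0.015, 0, 0, 0, 0]
  ]
}}

```text
time_s: 15.55
tool_pos: [0.5863, 0.0139, 0.0575]
tool_rot: [-180.0, 0.2, 99.7]
force: [-1.5, -0.5, 7.3]
grip_width: 0.0078
grasp_force: 40.0
```

Emit:
{"name": "apply_moves", "arguments": {
  "moves": [
    [0, 0, -0.003, 0, 0, 0, 0.2],
    [0, 0, -0.003, 0, 0, 0, 0.6],
    [0, 0, -0.003, 0, 0, 0, 1],
    [0, 0, -0.003, 0, 0, 0, 1],
    [0, 0, -0.003, 0, 0, 0, 1],
    [0, 0, -0.003, 0, 0, 0, 1],
    [0, 0, -0.003, 0, 0, 0, 1],
    [0, 0, -0.003, 0, 0, 0, 1],
    [0, 0, -0.1, 0, 0, 0, 1],
    [0, 0, -0.3, 0, 0, 0, 1],
    [0, 0, -0.5, 0, 0, 0, 1],
    [0, 0, -0.7, 0, 0, 0, 1],
    [0, 0, -0.7, 0, 0, 0, 1]
  ]
}}

```text
time_s: 16.85
tool_pos: [0.5888, 0.016, 0.2028]
tool_rot: [179.5, 0.2, 99.8]
force: [0.8, 0.2, -0.4]
grip_width: 0.0864
grasp_force: 0.0
```

```bash
python3 - <<'E'
from h import *
st()
E
```

```text
{'time_s': np.float64(16.85), 'tool_pos': array([0.5888, 0.016 , 0.2028]), 'tool_rot': array([179.5077,   0.1942,  99.7784]), 'qpos': array([ 52.2703,  27.8454, -73.6527,  92.4704,  27.3675,  79.8161,
       -14.5988]), 'force': array([ 0.769 ,  0.2313, -0.3583]), 'grip_width': np.float64(0.0864), 'grasp_force': np.float64(0.0)}
```

```bash
python3 -c "
from h import *
go([.53,.17,.2],[180,0,125]);go([.462,.3345,.2],[180,0,150])"
```

```text
shift [ 0.809 -0.159  0.01 ] turn [ 0.005  0.003 -0.293] rows>= 4.0
shift [ 1.677 -0.354  0.005] turn [ 0.004  0.005 -0.584] rows>= 7.0
```

Emit:
{"name": "apply_moves", "arguments": {
  "moves": [
    [0.2, -0.04, 0, 0, 0, -0.07, 0.7],
    [0.4, -0.08, 0, 0, 0, -0.14, 0.5],
    [0.6, -0.12, 0, 0, 0, -0.2, 0.5],
    [0.8, -0.16, 0, 0, 0, -0.29, 0.5],
    [0.9, -0.18, 0, 0, 0, -0.33, 0.5],
    [0.9, -0.18, 0, 0, 0, -0.33, 0.5]
  ]
}}

```text
time_s: 17.45
tool_pos: [0.5174, 0.19, 0.1965]
tool_rot: [-179.9, 0.1, 128.6]
force: [0.2, -0.8, 0.5]
grip_width: 0.048
grasp_force: 0.0
```

```bash
python3 -c "
from h import *
st();go([.462,.3345,.2],[180,0,150])"
```

```text
{'time_s': np.float64(17.45), 'tool_pos': array([0.5174, 0.19  , 0.1965]), 'tool_rot': array([-1.799408e+02,  6.520000e-02,  1.285920e+02]), 'qpos': array([ 39.8365,  23.8619, -77.1214,  97.6042,  23.8536,  77.9172,
        -2.8472]), 'force': array([ 0.1724, -0.7981,  0.528 ]), 'grip_width': np.float64(0.048), 'grasp_force': np.float64(0.0)}
shift [ 0.737  0.234 -0.019] turn [-0.001  0.001 -0.249] rows>= 4.0
```

Emit:
{"name": "apply_moves", "arguments": {
  "moves": [
    [0.1, 0.04, 0, 0, 0, -0.04, 0.5],
    [0.25, 0.08, 0, 0, 0, -0.08, 0.5],
    [0.4, 0.12, 0, 0, 0, -0.12, 0.5],
    [0.4, 0.12, 0, 0, 0, -0.12, 0.5]
  ]
}}

```text
time_s: 17.85
tool_pos: [0.4867, 0.2672, 0.1961]
tool_rot: [-179.9, -0.0, 138.8]
force: [-0.8, -0.7, 0.5]
grip_width: 0.0435
grasp_force: 0.0
```

```bash
python3 - <<'E'
from h import *
st();go([.462,.3345,.2],[180,0,150])
E
```

```text
{'time_s': np.float64(17.85), 'tool_pos': array([0.4867, 0.2672, 0.1961]), 'tool_rot': array([-1.799491e+02, -3.700000e-02,  1.387917e+02]), 'qpos': array([ 30.649 ,  24.7829, -77.0671,  97.0672,  24.6309,  78.2317,
        -1.7312]), 'force': array([-0.7662, -0.6729,  0.5141]), 'grip_width': np.float64(0.0435), 'grasp_force': np.float64(0.0)}
shift [ 0.315  0.172 -0.019] turn [-0.001 -0.    -0.13 ] rows>= 2.0
```

Emit:
{"name": "apply_moves", "arguments": {
  "moves": [
    [0.15, 0.08, 0, 0, 0, -0.06, 0.5],
    [0.32, 0.17, 0.2, 0, 0, -0.13, 0.5],
    [0.32, 0.17, 0.3, 0, 0, -0.13, 0.5],
    [0.32, 0.17, 0.4, 0, 0, -0.13, 0.5],
    [0.32, 0.17, 0.4, 0, 0, -0.13, 0.5]
  ]
}}

```text
time_s: 18.35
tool_pos: [0.4633, 0.3286, 0.1126]
tool_rot: [-179.6, -0.1, 149.5]
force: [-0.1, -0.2, -0.4]
grip_width: 0.0434
grasp_force: 0.0
```

```bash
python3 - <<'E'
from h import *
st();go([.462,.3345,.062],[180,0,150])
a=snap('side');b=snap('top')
c=np.hstack([cv2.resize(a[260:400,140:300],(400,350),interpolation=2),cv2.resize(b[120:260,120:280],(400,350),interpolation=2)])
cv2.imwrite('pics/s5.png',c[:,:,::-1])
E
```

```text
{'time_s': np.float64(18.35), 'tool_pos': array([0.4633, 0.3286, 0.1126]), 'tool_rot': array([-1.795842e+02, -6.780000e-02,  1.494945e+02]), 'qpos': array([ 18.5842,  31.7079, -72.3197, 100.6155,  31.7383,  72.1355,
        -2.3682]), 'force': array([-0.1455, -0.2144, -0.4103]), 'grip_width': np.float64(0.0434), 'grasp_force': np.float64(0.0)}
shift [0.02  0.024 0.253] turn [-0.005 -0.001 -0.006] rows>= 2.0
```

View pics/s5.png

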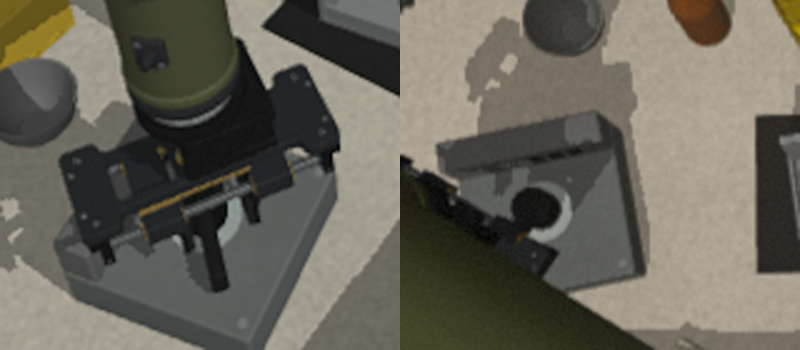

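The side crop shows the fingers at (187,240) and (252,210), straddling the lever, whose tip is at (218,285). Descending.

Emit:
{"name": "apply_moves", "arguments": {
  "moves": [
    [0.02, 0.024, 0.1, 0, 0, 0, 0.5],
    [0.02, 0.024, 0.2, 0, 0, 0, 0.5],
    [0.02, 0.024, 0.245, 0, 0, 0, 0.45],
    [0.02, 0.024, 0.245, 0, 0, 0, 0.4],
    [0.02, 0.024, 0.245, 0, 0, 0, 0.4]
  ]
}}

```text
time_s: 18.95
tool_pos: [0.4634, 0.3372, 0.0672]
tool_rot: [-179.9, 0.0, 149.5]
force: [-0.2, 0.4, 0.4]
grip_width: 0.0361
grasp_force: 0.0
```

```bash
python3 - <<'E'
from h import *
st()
o=env.get_obs();T=R.from_euler('xyz',o['tool_rot'],degrees=True);ax=np.array([.5075,.2985])
for L in range(148,275,6):
    y=150+(min(L,262)-142)*.85; a=np.radians(L); P=np.r_[ax+.058*np.array([np.cos(a),np.sin(a)]),.063]
    d=T.inv().apply(P-o['tool_pos'])/.2; print(L,round(y),np.round(d,2),round(-np.radians(y-o['tool_rot'][2])/1.5,2))
E
```

```text
{'time_s': np.float64(18.95), 'tool_pos': array([0.4634, 0.3372, 0.0672]), 'tool_rot': array([-1.799289e+02,  4.960000e-02,  1.495410e+02]), 'qpos': array([ 15.3543,  34.5421, -69.1122, 102.5818,  34.9284,  67.9433,
        -4.98  ]), 'force': array([-0.212 ,  0.43  ,  0.4323]), 'grip_width': np.float64(0.0361), 'grasp_force': np.float64(0.0)}
148 155 [ 0.   -0.05  0.02] -0.06
154 160 [ 0.   -0.08  0.02] -0.12
160 165 [-0.   -0.11  0.02] -0.18
166 170 [-0.01 -0.14  0.02] -0.24
172 176 [-0.02 -0.17  0.02] -0.3
178 181 [-0.03 -0.19  0.02] -0.36
184 186 [-0.05 -0.22  0.02] -0.42
190 191 [-0.07 -0.24  0.02] -0.48
196 196 [-0.09 -0.27  0.02] -0.54
202 201 [-0.11 -0.29  0.02] -0.6
208 206 [-0.14 -0.3   0.02] -0.66
214 211 [-0.16 -0.32  0.02] -0.72
220 216 [-0.19 -0.33  0.02] -0.78
226 221 [-0.22 -0.34  0.02] -0.84
232 226 [-0.25 -0.34  0.02] -0.9
238 232 [-0.28 -0.35  0.02] -0.95
244 237 [-0.31 -0.34  0.02] -1.01
250 242 [-0.34 -0.34  0.02] -1.07
256 247 [-0.37 -0.33  0.02] -1.13
262 252 [-0.4  -0.32  0.02] -1.19
268 252 [-0.43 -0.31  0.02] -1.19
274 252 [-0.45 -0.29  0.02] -1.19
```

Emit:
{"name": "apply_moves", "arguments": {
  "moves": [
    [0, -0.05, 0.02, 0, 0, -0.06, 0.4],
    [0, -0.08, 0.02, 0, 0, -0.12, 0.4],
    [0, -0.11, 0.02, 0, 0, -0.18, 0.4],
    [-0.01, -0.14, 0.02, 0, 0, -0.24, 0.4],
    [-0.02, -0.17, 0.02, 0, 0, -0.3, 0.4],
    [-0.03, -0.19, 0.02, 0, 0, -0.36, 0.4],
    [-0.05, -0.22, 0.02, 0, 0, -0.42, 0.4],
    [-0.07, -0.24, 0.02, 0, 0, -0.48, 0.4],
    [-0.09, -0.27, 0.02, 0, 0, -0.54, 0.4],
    [-0.11, -0.29, 0.02, 0, 0, -0.6, 0.4],
    [-0.14, -0.3, 0.02, 0, 0, -0.66, 0.4],
    [-0.16, -0.32, 0.02, 0, 0, -0.72, 0.4],
    [-0.19, -0.33, 0.02, 0, 0, -0.78, 0.4],
    [-0.22, -0.34, 0.02, 0, 0, -0.84, 0.4],
    [-0.22, -0.34, 0.02, 0, 0, -0.84, 0.4]
  ]
}}

```text
time_s: 20.45
tool_pos: [0.4677, 0.2557, 0.0634]
tool_rot: [-179.9, -0.0, -138.3]
force: [-0.7, -0.2, -0.1]
grip_width: 0.0349
grasp_force: 0.0
```

```bash
python3 - <<'E'
from h import *
st()
o=env.get_obs();T=R.from_euler('xyz',o['tool_rot'],degrees=True);ax=np.array([.5075,.2985])
r=o['tool_pos'][:2]-ax; print('tool angle',np.degrees(np.arctan2(r[1],r[0]))%360,np.linalg.norm(r))
for L in range(226,285,6):
    y=150+(min(L,262)-142)*.85; a=np.radians(L); P=np.r_[ax+.058*np.array([np.cos(a),np.sin(a)]),.063]
    d=T.inv().apply(P-o['tool_pos'])/.2; print(L,round(y),np.round(d,2),round(-np.radians((y-o['tool_rot'][2]+180)%360-180)/1.5,2))
E
```

```text
{'time_s': np.float64(20.45), 'tool_pos': array([0.4677, 0.2557, 0.0634]), 'tool_rot': array([-1.798809e+02, -3.770000e-02, -1.383233e+02]), 'qpos': array([ 30.6277,  36.0052, -77.9468, 108.2461,  38.3349,  68.3671,
        70.8076]), 'force': array([-0.7125, -0.1632, -0.0993]), 'grip_width': np.float64(0.0349), 'grasp_force': np.float64(0.0)}
tool angle 227.14377360657127 0.0584464900099129
226 221 [-0.    0.01  0.  ] 0.0
232 226 [-0.01 -0.02  0.  ] -0.06
238 232 [-0.01 -0.05  0.  ] -0.12
244 237 [-0.02 -0.08  0.  ] -0.17
250 242 [-0.04 -0.11  0.  ] -0.23
256 247 [-0.05 -0.14  0.  ] -0.29
262 252 [-0.07 -0.16  0.  ] -0.35
268 252 [-0.09 -0.18  0.  ] -0.35
274 252 [-0.11 -0.2   0.  ] -0.35
280 252 [-0.14 -0.22  0.  ] -0.35
```

Emit:
{"name": "apply_moves", "arguments": {
  "moves": [
    [-0.01, -0.02, 0, 0, 0, -0.06, 0.4],
    [-0.01, -0.05, 0, 0, 0, -0.12, 0.4],
    [-0.02, -0.08, 0, 0, 0, -0.17, 0.4],
    [-0.04, -0.11, 0, 0, 0, -0.23, 0.4],
    [-0.05, -0.14, 0, 0, 0, -0.29, 0.4],
    [-0.07, -0.16, 0, 0, 0, -0.35, 0.4],
    [-0.09, -0.18, 0, 0, 0, -0.35, 0.4],
    [-0.09, -0.18, 0, 0, 0, -0.35, 0.4]
  ]
}}

```text
time_s: 21.25
tool_pos: [0.5049, 0.2412, 0.0627]
tool_rot: [-179.9, -0.1, -108.4]
force: [-0.7, -0.7, -0.6]
grip_width: 0.035
grasp_force: 0.0
```

```bash
python3 - <<'E'
from h import *
st()
o=env.get_obs();T=R.from_euler('xyz',o['tool_rot'],degrees=True);ax=np.array([.5075,.2985])
r=o['tool_pos'][:2]-ax; print('tool angle',np.degrees(np.arctan2(r[1],r[0]))%360,np.linalg.norm(r))
for L in range(268,285,3):
    y=252; a=np.radians(L); P=np.r_[ax+.058*np.array([np.cos(a),np.sin(a)]),.063]
    d=T.inv().apply(P-o['tool_pos'])/.2; print(L,round(y),np.round(d,3))
E
```

```text
{'time_s': np.float64(21.25), 'tool_pos': array([0.5049, 0.2412, 0.0627]), 'tool_rot': array([-1.799381e+02, -9.490000e-02, -1.083794e+02]), 'qpos': array([ 30.9824,  40.4849, -77.7096, 104.6323,  42.2287,  71.0624,
       102.1292]), 'force': array([-0.7425, -0.6671, -0.5872]), 'grip_width': np.float64(0.035), 'grasp_force': np.float64(0.0)}
tool angle 267.38084093010525 0.057326326279327516
268 252 [ 0.002 -0.004 -0.001]
271 252 [-0.002 -0.018 -0.001]
274 252 [-0.008 -0.033 -0.001]
277 252 [-0.014 -0.046 -0.001]
280 252 [-0.021 -0.06  -0.001]
283 252 [-0.028 -0.073 -0.001]
```

Emit:
{"name": "apply_moves", "arguments": {
  "moves": [
    [0, -0.018, 0, 0, 0, 0, 0.4],
    [-0.01, -0.033, 0, 0, 0, 0, 0.4],
    [-0.01, -0.033, 0, 0, 0, 0, 0.4]
  ]
}}

```text
time_s: 21.55
tool_pos: [0.5105, 0.2409, 0.0622]
tool_rot: [180.0, -0.2, -108.2]
force: [-1.6, -1.0, -1.6]
grip_width: 0.0348
grasp_force: 0.6
```

Emit:
{"name": "apply_moves", "arguments": {
  "moves": [
    [0, -0.013, 0, 0, 0, 0, 0.4],
    [-0.01, -0.02, 0, 0, 0, 0, 0.4],
    [-0.01, -0.02, 0, 0, 0, 0, 0.4]
  ]
}}

```text
time_s: 21.85
tool_pos: [0.5112, 0.2412, 0.0616]
tool_rot: [179.7, -0.5, -108.0]
force: [-8.6, -3.5, 4.8]
grip_width: 0.035
grasp_force: 4.4
```

Emit:
{"name": "apply_moves", "arguments": {
  "moves": [
    [0, -0.015, 0, 0, 0, 0, 0.4],
    [0, -0.03, 0, 0, 0, 0, 0.4],
    [0, -0.03, 0, 0, 0, 0, 0.4]
  ]
}}

```text
time_s: 22.15
tool_pos: [0.5128, 0.2408, 0.0613]
tool_rot: [179.3, -0.5, -107.9]
force: [-18.0, -2.3, 8.5]
grip_width: 0.0351
grasp_force: 8.6
```

```bash
python3 - <<'E'
from h import *
st()
a=snap('side');b=snap('top')
c=np.hstack([cv2.resize(a[260:400,140:300],(400,350),interpolation=2),cv2.resize(b[120:260,120:280],(400,350),interpolation=2)])
cv2.imwrite('pics/s6.png',c[:,:,::-1])
E
```

```text
{'time_s': np.float64(22.15), 'tool_pos': array([0.5128, 0.2408, 0.0613]), 'tool_rot': array([ 179.291 ,   -0.5361, -107.8887]), 'qpos': array([ 29.8737,  41.5989, -76.6786, 102.9513,  42.3329,  72.2216,
       103.3227]), 'force': array([-17.9554,  -2.3154,   8.507 ]), 'grip_width': np.float64(0.0351), 'grasp_force': np.float64(8.579)}
```

View pics/s6.png

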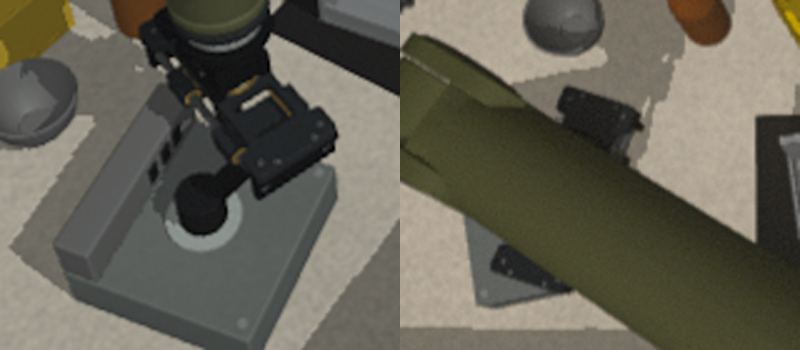

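```bash
python3 - <<'E'
from h import *
o=env.get_obs();T=R.from_euler('xyz',o['tool_rot'],degrees=True);ax=np.array([.5075,.2985])
for L in np.linspace(268,181.8,16):
    y=252+(L-268)/86.2*70.2; a=np.radians(L); P=np.r_[ax+.058*np.array([np.cos(a),np.sin(a)]),.063]
    d=T.inv().apply(P-o['tool_pos'])/.2; print(round(L),round(y),np.round(d,2),round(-np.radians((y-o['tool_rot'][2]+180)%360-180)/1.5,2))
E
```

```text
268 252 [ 0.01  0.03 -0.01] 0.0
262 247 [ 0.02  0.06 -0.01] 0.06
257 243 [ 0.02  0.09 -0.01] 0.11
251 238 [ 0.02  0.12 -0.01] 0.16
245 233 [ 0.02  0.15 -0.01] 0.22
239 229 [ 0.02  0.18 -0.01] 0.27
234 224 [ 0.01  0.21 -0.01] 0.33
228 219 [-0.    0.23 -0.01] 0.38
222 215 [-0.02  0.26 -0.01] 0.44
216 210 [-0.03  0.28 -0.01] 0.49
211 205 [-0.05  0.31 -0.01] 0.55
205 201 [-0.07  0.33 -0.  ] 0.6
199 196 [-0.09  0.35 -0.  ] 0.65
193 191 [-0.12  0.36 -0.  ] 0.71
188 186 [-0.14  0.38 -0.01] 0.76
182 182 [-0.17  0.39 -0.01] 0.82
```

Emit:
{"name": "apply_moves", "arguments": {
  "moves": [
    [0.01, 0.06, -0.01, 0, 0, 0, 0.4],
    [0.02, 0.09, -0.01, 0, 0, 0.06, 0.4],
    [0.02, 0.12, -0.01, 0, 0, 0.11, 0.4],
    [0.02, 0.15, -0.01, 0, 0, 0.16, 0.4],
    [0.02, 0.18, -0.01, 0, 0, 0.22, 0.4],
    [0.02, 0.21, -0.01, 0, 0, 0.27, 0.4],
    [0.01, 0.24, -0.01, 0, 0, 0.33, 0.4],
    [0, 0.26, -0.01, 0, 0, 0.38, 0.4],
    [-0.02, 0.29, -0.01, 0, 0, 0.44, 0.4],
    [-0.03, 0.31, -0.01, 0, 0, 0.49, 0.4],
    [-0.05, 0.34, -0.01, 0, 0, 0.55, 0.4],
    [-0.07, 0.36, -0.01, 0, 0, 0.6, 0.4],
    [-0.09, 0.38, -0.01, 0, 0, 0.65, 0.4],
    [-0.12, 0.39, -0.01, 0, 0, 0.71, 0.4],
    [-0.14, 0.4, -0.01, 0, 0, 0.76, 0.4],
    [-0.16, 0.41, -0.01, 0, 0, 0.8, 0.4],
    [-0.16, 0.41, -0.01, 0, 0, 0.8, 0.4]
  ]
}}

```text
time_s: 23.95
tool_pos: [0.4535, 0.295, 0.0642]
tool_rot: [-179.8, 0.0, -176.9]
force: [1.0, -2.5, -1.1]
grip_width: 0.0348
grasp_force: 1.9
```

```bash
python3 - <<'E'
from h import *
st()
ax=np.array([.5075,.2985]);a=np.radians(181.8);o=env.get_obs();r=o['tool_pos'][:2]-ax;print(np.degrees(np.arctan2(r[1],r[0]))%360)
go(np.r_[ax+.058*np.array([np.cos(a),np.sin(a)]),.063],[180,0,181.8])
E
```

```text
{'time_s': np.float64(23.95), 'tool_pos': array([0.4535, 0.295 , 0.0642]), 'tool_rot': array([-1.797560e+02,  4.960000e-02, -1.769243e+02]), 'qpos': array([ 18.56  ,  27.1676, -65.3393, 107.2018,  27.8098,  63.7392,
        35.7388]), 'force': array([ 0.9999, -2.4674, -1.0711]), 'grip_width': np.float64(0.0348), 'grasp_force': np.float64(1.9046)}
183.72549637572882
shift [0.019 0.01  0.006] turn [-0.003  0.001  0.015] rows>= 1.0
```

Now align and close on the lever to centre it at 1.40, then open.

Emit:
{"name": "apply_moves", "arguments": {
  "moves": [
    [0, 0.01, 0, 0, 0, 0.015, 0.4],
    [0, 0.01, 0, 0, 0, 0.015, 0],
    [0, 0.01, 0, 0, 0, 0.015, 0],
    [0, 0.01, 0, 0, 0, 0.015, 0],
    [0, 0.01, 0, 0, 0, 0.015, 0],
    [0, 0.01, 0, 0, 0, 0.015, 0],
    [0, 0.01, 0, 0, 0, 0.015, 0]
  ],
  "grip_force": 20
}}

```text
time_s: 24.65
tool_pos: [0.4525, 0.3014, 0.0647]
tool_rot: [179.8, 0.0, -178.1]
force: [1.3, 6.4, -2.6]
grip_width: 0.0139
grasp_force: 19.7
```

```bash
python3 - <<'E'
from h import *
st()
ax=np.array([.5075,.2985]);o=env.get_obs();r=o['tool_pos'][:2]-ax;print(np.degrees(np.arctan2(r[1],r[0]))%360)
E
```

```text
{'time_s': np.float64(24.65), 'tool_pos': array([0.4525, 0.3014, 0.0647]), 'tool_rot': array([ 1.797618e+02,  3.040000e-02, -1.780534e+02]), 'qpos': array([ 18.0474,  27.2254, -65.1995, 107.0236,  27.4873,  63.4383,
        34.439 ]), 'force': array([ 1.3317,  6.3963, -2.5615]), 'grip_width': np.float64(0.0139), 'grasp_force': np.float64(19.6931)}
176.98822578027958
```

Emit:
{"name": "apply_moves", "arguments": {
  "moves": [
    [0, 0.02, 0, 0, 0, 0, 0.4],
    [0, 0.02, 0, 0, 0, 0, 0.5],
    [0, 0.02, 0, 0, 0, 0, 0.5],
    [0, 0.02, 0, 0, 0, 0, 0.5],
    [0, 0.02, -0.2, 0, 0, 0, 0.5],
    [0, 0.02, -0.4, 0, 0, 0, 0.5],
    [0, 0.02, -0.6, 0, 0, 0, 0.5],
    [0, 0.02, -0.7, 0, 0, 0, 0.5],
    [0, 0.02, -0.7, 0, 0, 0, 0.5]
  ]
}}

```text
time_s: 25.55
tool_pos: [0.454, 0.3033, 0.2072]
tool_rot: [-180.0, 0.2, -178.2]
force: [0.2, 1.1, 0.3]
grip_width: 0.0434
grasp_force: 0.0
```

```bash
python3 -c "
from h import *
st();go([.56,.08,.25],[180,0,130])"
```

```text
{'time_s': np.float64(25.55), 'tool_pos': array([0.454 , 0.3033, 0.2072]), 'tool_rot': array([-179.9699,    0.2314, -178.2079]), 'qpos': array([ 25.0069,  18.6464, -72.5775,  97.6726,  18.4288,  77.0811,
        40.9091]), 'force': array([0.1525, 1.1118, 0.3279]), 'grip_width': np.float64(0.0434), 'grasp_force': np.float64(0.0)}
shift [-0.496 -1.133 -0.211] turn [0.001 0.003 0.603] rows>= 7.0
```

Emit:
{"name": "apply_moves", "arguments": {
  "moves": [
    [-0.1, -0.22, -0.15, 0, 0, 0.1, 0.5],
    [-0.2, -0.45, -0.2, 0, 0, 0.2, 0.5],
    [-0.3, -0.65, -0.2, 0, 0, 0.3, 0.5],
    [-0.4, -0.85, -0.2, 0, 0, 0.4, 0.5],
    [-0.45, -1, -0.2, 0, 0, 0.5, 0.5],
    [-0.45, -1, -0.2, 0, 0, 0.6, 0.5],
    [-0.45, -1, -0.2, 0, 0, 0.6, 0.5]
  ]
}}

```text
time_s: 26.25
tool_pos: [0.5487, 0.1035, 0.2431]
tool_rot: [-179.8, -0.0, 130.1]
force: [-1.1, 1.2, 0.0]
grip_width: 0.0441
grasp_force: 0.0
```

```bash
python3 - <<'E'
from h import *
st()
a=snap('side');b=snap('top')
c=np.vstack([cv2.resize(a[200:400,140:460],(640,400),interpolation=2)[60:300],cv2.resize(b[140:250,125:330],(800,429),interpolation=2)[:300,:640]])
c=np.vstack([cv2.resize(a[220:400,140:460],(640,360),interpolation=2)[:,:640],cv2.resize(b[150:250,130:350],(640,240*640//528),interpolation=2)[:240]]);print(c.shape)
cv2.imwrite('pics/s7.png',c[:,:,::-1])
for n in('top','side'):
  for t in('lever_tip','scoop','stone0_center','bottle'): print(n,t,[(np.round(d['location']).tolist(),round(d['conf'],2)) for d in boxes_of(n,t)][:4])
a0=cv2.imread('pics/side0.png')
E
```

```text
{'time_s': np.float64(26.25), 'tool_pos': array([0.5487, 0.1035, 0.2431]), 'tool_rot': array([-1.797621e+02, -8.600000e-03,  1.300620e+02]), 'qpos': array([ 38.5694,  14.4697, -60.3887,  92.9009,  12.8018,  80.3082,
        16.801 ]), 'force': array([-1.1048,  1.2046,  0.0377]), 'grip_width': np.float64(0.0441), 'grasp_force': np.float64(0.0)}
(600, 640, 3)
top lever_tip [([170.0, 221.0], 0.53)]
top scoop [([290.0, 192.0], 0.85), ([288.0, 120.0], 0.76), ([304.0, 269.0], 0.73)]
top stone0_center [([291.0, 192.0], 0.49)]
top bottle [([237.0, 122.0], 0.57)]
side lever_tip [([224.0, 343.0], 0.71), ([285.0, 255.0], 0.33)]
side scoop [([287.0, 256.0], 0.93), ([226.0, 229.0], 0.83), ([370.0, 280.0], 0.66)]
side stone0_center []
side bottle [([193.0, 254.0], 0.69), ([227.0, 348.0], 0.2)]
```

View pics/s7.png

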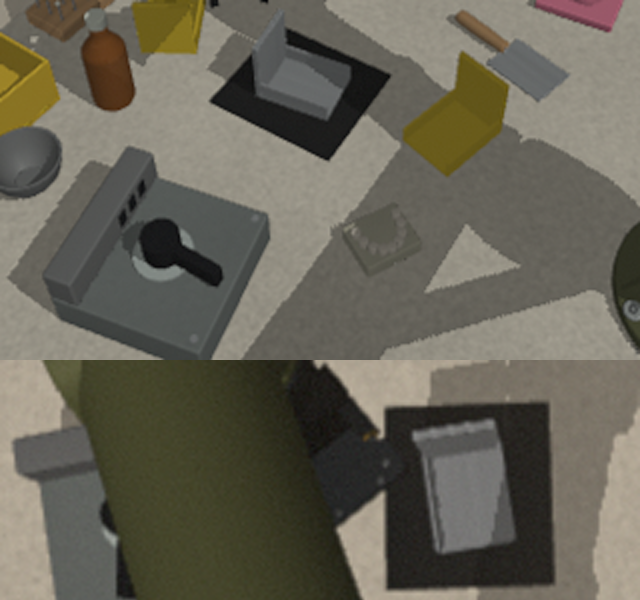

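The picture shows the lever with hub near side px (220,336) and tip near (249,355). The scoop is upright and empty on the mat at side (287,256). Next, check the lever click numerically.

```bash
python3 - <<'E'
from h import *
im=viewer.read_camera('side'); snap('side')
dark=(im.max(2)<38).astype(np.uint8)
n,l,s,c=cv2.connectedComponentsWithStats(dark)
print([ (s[i].tolist(),c[i].round(1).tolist()) for i in range(1,n) if s[i,4]>60 and 190<c[i,0]<270 and c[i,1]>310])
ax=np.array([.5075,.2995])
A=np.linspace(0,6.28,40)
def sil(L):
    a=np.radians(L);u=np.array([np.cos(a),np.sin(a)]);v=np.array([-u[1],u[0]])
    m=np.zeros((400,640),np.uint8)
    B=[np.r_[ax+u*r+v*w,z] for r in(0,.075) for w in(-.007,.007) for z in(.055,.082)]
    H=[np.r_[ax+.021*np.array([np.cos(t),np.sin(t)]),z] for t in A for z in(.05,.087)]
    for P in(B,H): cv2.fillConvexPoly(m,cv2.convexHull(proj('side',np.array(P)).round().astype(np.int32)),1)
    return m
box=np.zeros_like(dark);box[310:385,190:275]=1;d=dark*box
from scipy.optimize import minimize_scalar
for L in range(122,250,4):
    best=0
    for dx in range(-4,5):
        for dy in range(-4,5):
            m=np.roll(sil(L) if dx==-4 and dy==-4 else m0,(0,0)) if False else None
    m0=sil(L)
    best=max(((np.roll(m0,(dy,dx),(0,1))&d).sum()/max(1,(np.roll(m0,(dy,dx),(0,1))|d).sum()),dx,dy) for dx in range(-4,5) for dy in range(-4,5))
    print(L,round(best[0],3),best[1:])
E
```

```text
[([210, 330, 41, 33, 633], [227.1, 345.5])]
122 0.418 (-1, 1)
126 0.424 (-1, 1)
130 0.429 (-1, 1)
134 0.435 (-1, 1)
138 0.442 (-1, 1)
142 0.445 (-1, 1)
146 0.449 (-1, 1)
150 0.442 (-1, 1)
154 0.449 (-1, 1)
158 0.46 (-1, 0)
162 0.508 (-1, -1)
166 0.555 (0, -1)
170 0.637 (-1, -1)
174 0.706 (-1, -1)
178 0.718 (-2, 0)
182 0.719 (-1, 1)
186 0.703 (-2, 2)
190 0.682 (-3, 3)
194 0.638 (-3, 3)
198 0.587 (-3, 3)
202 0.531 (-3, 4)
206 0.484 (-3, 4)
210 0.455 (-3, 4)
214 0.431 (-2, 3)
218 0.416 (-2, 3)
222 0.405 (-2, 3)
226 0.393 (-2, 3)
230 0.386 (-1, 2)
234 0.381 (-1, 2)
238 0.389 (-1, 2)
242 0.39 (-1, 1)
246 0.385 (-1, 1)
```

```bash
python3 - <<'E'
from h import *
for n,b in(('top',(380,155,460,235)),('side',(325,130,400,215))):
    im=snap(n).astype(int)[:,:,::-1]; o=cv2.imread(f'pics/{n}0.png').astype(int)
    d=(np.abs(im-o).max(2)>25).astype(np.uint8)
    k,l,s,c=cv2.connectedComponentsWithStats(d[b[1]:b[3],b[0]:b[2]])
    print(n,[(np.round(c[i]+b[:2],1).tolist(),s[i,2:].tolist()) for i in range(1,k) if s[i,4]>8])
print('bore px top z.04',proj('top',[[.525,-.32,.04],[.525,-.32,.03]]),'side',proj('side',[[.525,-.32,.04]]), 'bore top rim',proj('top',[[.525,-.32,.095]]))
E
```

```text
top [([422.2, 182.9], [80, 65, 2595]), ([420.6, 196.3], [4, 6, 12]), ([408.8, 221.5], [6, 4, 13])]
side [([357.0, 146.9], [75, 44, 2050]), ([326.5, 197.7], [5, 8, 28]), ([326.0, 213.0], [4, 4, 10])]
bore px top z.04 [[410.49469708 201.11874999]
 [409.74125464 201.70422117]] side [[359.27014458 186.08898945]] bore top rim [[414.89335846 197.7007192 ]]
```

```bash
python3 - <<'E'
from h import *
im=snap('top').astype(int)
print('stone ref', cv2.imread('pics/top0.png')[190:196,280:284,::-1].reshape(-1,3).mean(0))
for r in range(160,228,1): print(r,''.join(' .:-=+*#%@'[min(9,max(0,(im[r,c,0]-im[r,c,2])//5))] for c in range(384,456)))
E
```

```text
stone ref [105.20833333 100.75        94.66666667]
160 -==-===----=-==-==-----==---=---===-===--=-======--=++*+++++++*+++++++++
161 -=-==--=====-==--=--==========-------=---=======--==++++++*+++++++++++++
162 ====--==-====---====-==--==---=--:::::::----==-=-===+++*++++++***+++++++
163 -==-==--=====-=---======----:::--::::::----.:---=-==+++++++*+++++++++++*
164 ==-=-===-===-==--=-====--:-::--------------..--.:-==++++*++++++++++++++*
165 -=-=--=-=--==---==--=----:--------------------:.::--++++*+++++++++++++++
166 =-==-=-==-=--=====-=-----------------------------::--=+*+++++++*++++++++
167 +=-====---==-==----------------=------------=------::-=+++++*+++++++*+++
168 +=======-==-======-:---------------------------------::-+*+++++++++*++++
169 ++=--=--======------------------------=----------------:=+++++++++++*+++
170 ++==-====-==-=-:----------------------------------------:-=++++*++++++++
171 +++=-=====-=-=-:---------------=---------------------------=+++*++++++++
172 ++++=-=-=====--------------------=--:-----------------------=+++*+++++++
173 +++++==--=-==-----------=-------------------
[... 3486 characters left out ...]
+++++++
219 ++++++++++-    .....:::::::::::::.::::::::::::::::::::::---===++++++++*+
220 ++++++++++=..  .  ...-::::::::::::::::.:::::::::::::::----=====++++++*++
221 ++++++=++++:    ...  ..::-:.::::::::::::::::::::::::----========++++*+++
222 +++++++++++=.. . . . ....:::::::::::::::::::::::::----==-=====-=+**+*+++
223 ++++++++++++.   . .   ....::-::::::::::::.:::::::-----=-=-=====-+*+++*++
224 ++++++++++++:. ..  . .:::--=--:-:.:::::::::::------==--========-=++++*++
225 ++++++++++++:. ....::--=======---:--:----------==-===-==-=-===-==**+++++
226 +++++++++++=-..::------=========--===--========-====--===--======++***+*
227 +++++++++++==--------==-====--=--=======-===-=======--=-=--=======+*++*+
```

The funnel is clear, with stones only in the bore. The scoop is standing on the mat and the lever is at about 181° (click four). Handing in.

```bash
python3 -c "
from h import *
print(env.sign_off())"
```

```text
the job is handed in; nothing more can be done
None
```

I handed the job in at about 27 s of the 72 s allowed, and no verdict came back: the stones are in the jar (scoop and funnel empty, though I couldn't count all four in the bore), the empty scoop stands upright on its mat, and the lever went to its anticlockwise stop, then four clicks clockwise (about 180° seen, 182° expected).

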